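# Load the pedal tray into the desk rack and bar it in

## Robot

A 6-joint arm with a two-finger parallel gripper is mounted at the origin on the work surface. World frame = base frame: x ahead of the robot, y to its left, z up, the work surface at z = 0. Lengths are in m, angles in rad, forces in N, time in s.
With the tool pointing down it reaches from about 0.375 to 0.925 m from the base axis. Payload 5.7 kg.
Tool frame: the origin (TCP) lies midway between the tips of the shut fingers; the grasp point (between the pads) lies 19 mm behind it; z points along the fingers, y is the line along which they close (so a half turn about z gives the same grasp; the last joint's range is limited). The gripper opens to 88 mm and grips with 3 to 60 N. Pads are 20 mm wide; open, the fingers measure 115 mm over their backs; the gripper's body (75 mm by 178 mm) begins 61 mm behind the grasp point.
Start: joints at [-1.368, 0.359, 1.51, -0, 1.272, -0.115], TCP at [0.187, -0.57, 0.223] pointing down, gripper open.
Joint ranges: [-2.97, 2.97], [-1.01, 2.36], [0.21, 2.38], [-0.96, 4.11], [0.2, 2.71], [-2.98, 2.98]. Speed limits (rad/s): [2.39, 2.39, 3.14, 3.14, 3.14, 3.14].

## Interface

Orientations are given as a unit quaternion [w, x, y, z].
In Python, from workcell import env gives the robot as it stands. The module is installed in compiled form; this text tells all that it offers.
- The arm moves only by the shell command python3 -m crank 'ROWS' [OPENING] [FORCE]. ROWS is JSON, a list of rows, each a list of 4 numbers: the shift along the tool's x, y, z in m, then the turn about the tool's z in degrees. In form: [[dx, dy, dz, yaw], ...]. A call has 1 to 10 rows; each row shifts and turns the commanded pose from where the row before left it, along the tool's axes as they then stand; what a row does not reach is not made up. A row lasts 1/8 s, in which the tool goes at most 62.5 mm and 10.7 degrees, less where a joint would pass 70% of its speed; a pose out of reach is approached as far as the arm can. A call with a gripper value outside its range is refused whole. OPENING is the opening in per cent of the stroke, from 0 (shut) to 100 (fully open), set as the call begins (- or left out, the last holds). The fingers move at their own pace and stop on an object; FORCE is the grip in N (left out, the last holds). Time passes only in rows, so rows that do not move let the fingers close. It gives the time, the measured TCP pose, the force, the opening and the grip force at its end, in the units of the state.
- env.get_state(): the state, without advancing time (a new reading comes with each control period).
- env.capture(name): name is "scene" or "top" or "wrist"; returns a dict with "pixels" (400x640x3 uint8, red, green, blue), "z_map" (400x640 float32, m along the optical axis (not along the pixel's ray), 0 where there is no reading), "camera_matrix" (3x3 intrinsics, pixels), "R" (3x3) and "t" (3): a world point X has camera coordinates R X + t. Camera axes: x right, y down, z forward; pixel columns grow to the right and rows downward; lengths in m; the calibration is good to about 2 mm. A picture is of the moment at which its call begins.
- env.sign_off(): hands the job in; it is judged then, once.
The state is a dict: "t": time; "joint_pos": joint angles; "joint_vel": joint speeds; "joint_efforts": joint torques, N m; "tool_pos": TCP position; "ee_rot": TCP orientation; "contact_force": force on the tool from outside, world axes, zero at the start; "ft_torque": the same for the moment, N m; "opening": opening from 0.0 (shut) to 1.0 (fully open); "grip_force": force on a finger pad.
Only numpy, scipy, OpenCV 4.12 (cv2) and the standard library are available. Lean on these libraries where they do the work, as an engineer would, in place of code of your own. Each camera call takes 0.05 s, during which the arm holds its last target. There are 200 camera calls.

## Task

Slide the pedal tray, front panel outwards and level, fully home against the stops on the lowest pair of rails that passes above the unit standing in the rack. Then lay the retaining bar, grip upwards and centred, in the two front hooks of that same rail pair so that it closes off the tray. Never tip the tray steeply, and do not shift or topple the units, the flask or the mug.

Things in the scene. Friction and masses are not known exactly. Their poses are not given: they have to be found in the camera images.
- rack: Fixed open-topped desk rack on four aluminium posts, 186 mm wide, 216 mm tall. Origin: centre of its bay on the table. +x is the way in (front at -x), y across, z up. Posts 14 x 14 mm centred at x = +-68, y = +-86. Four rail pairs, tops at z = 50, 100, 150, 200 mm. Open at front and top; cross braces at the back only. All mm below marked 'rack' are in this frame.
- bay (a point): The rack's origin: centre of its bay at table height. The unit standing in the rack is within 10 mm of it.
- pair1 (a point): Lowest rail pair: point midway between its rails at rail-top height, rack z = 50 mm. In every pair each rail runs rack x = -75 to 75, a ledge 4 mm thick from |y| = 66 to 79 with a side web (inner face |y| = 79) rising 12 mm above it. At its rear end a stop 12 mm tall has its face at x = 73.
- pair2 (a point): Second rail pair, same point, rack z = 100 mm.
- pair3 (a point): Third rail pair, same point, rack z = 150 mm.
- pair4 (a point): Top rail pair, same point, rack z = 200 mm.
- hooks1 (a point): Middle of the bar's resting place in the lowest pair's two hooks: rack x = -92, y = 0, z = 50 mm; the same for the other pairs 50 mm higher each. Every pair has such hooks on the front posts (face x = -75), |y| = 79 to 93: arm 6 mm thick, its top level with the rails, to x = -115, with an end lip 12 mm tall, inner face x = -109. Next arm's underside: 44 mm above.
- tray: Loose aluminium sheet 140 mm deep (x), 150 wide (y), 5 thick, about 0.3 kg, flat on the table at the start. Origin: centre of the underside, z up; +x is the end that goes in first, its last 20 mm only 140 wide. Two dark pedals fixed on it: x = 11 to 61, |y| to 59, 41 mm high over all. Home, its origin is at rack x = 3, y = 0, z = rail top, axes as the rack's.
- tray_panel (a point): Middle of the tray's upright front panel, 66 mm in front (-x) of the tray's origin, 31 mm above its underside; tray axes. The panel is 8 mm thick (x), 80 mm wide (y), from z = 5 to 52 mm above the tray's underside. Pinch it across its thickness, along x.
- bar: Loose dark steel retaining bar, 200 mm long (y), 22 deep (x), 14 tall, about 0.16 kg, lying on the table. Origin: centre of the underside, z up. At its middle stands a black grip 22 mm (x) by 16 mm (y), from z = 14 to 62: pinch it along y, the bar's length. Either end may go either side.
- unit_low: Flat grey mixer, 110 x 104 mm, 36 mm tall. Origin: centre of the underside. Exactly one of the three units stands on the table inside the rack's bay, the other two outside; under a tray on pair 1 it has room.
- unit_mid: Black amplifier, 110 x 104 mm, 86 mm tall; blocks pair 1, passes under pair 2. Origin: centre of the underside.
- unit_tall: Wooden loudspeaker box, 110 x 104 mm, 136 mm tall; blocks pairs 1 and 2, passes under pair 3. Origin: centre of the underside.
- flask: Steel vacuum flask, 70 mm diameter, 195 mm tall, standing; origin: centre of the underside. Leave it where it stands.
- mug: White mug, 84 mm diameter, 68 mm tall, handle at its +y; origin: centre of the underside. Leave it where it stands.
Things that resemble listed ones, but are neither listed nor needed, are in the scene too. Of the things shaped like the bar, the steel one is meant.

How it is judged:
On the way, in this order (a step that is already met when the one before it is completed fails the run):
1. the tray is fully home on the lowest rail pair that clears the unit in the rack (x of tray in the frame of rack between -0.004 and 0.01 m and y of tray in the frame of rack between -0.008 and 0.008 m and angle between the x axis of tray and the x axis of rack, either way round below 0.08 rad and angle between tray's own z axis and vertical below 0.06 rad and ((horizontal distance between unit_low and bay below 0.05 m and z of tray in the frame of rack between 0.045 and 0.055 m) or (horizontal distance between unit_mid and bay below 0.05 m and z of tray in the frame of rack between 0.095 and 0.105 m) or (horizontal distance between unit_tall and bay below 0.05 m and z of tray in the frame of rack between 0.145 and 0.155 m)) and x of tray_panel in the frame of rack below -0.05 m), for 0.2 s.
2. the bar lies in both front hooks of that rail pair (x of bar in the frame of rack between -0.102 and -0.082 m and y of bar in the frame of rack between -0.018 and 0.018 m and angle between the y axis of bar and the y axis of rack, either way round below 0.1 rad and angle between bar's own z axis and vertical below 0.1 rad and ((horizontal distance between unit_low and bay below 0.05 m and z of bar in the frame of rack between 0.045 and 0.055 m) or (horizontal distance between unit_mid and bay below 0.05 m and z of bar in the frame of rack between 0.095 and 0.105 m) or (horizontal distance between unit_tall and bay below 0.05 m and z of bar in the frame of rack between 0.145 and 0.155 m))), for 0.2 s.
At the end, for the whole second after the job is handed in: The tray rests on the lowest rail pair above the unit in the rack (height within 5 mm, level within 3 degrees), pushed home (within 7 mm of the stops), panel at the front; the bar rests in both hooks of the same pair, grip up (within 6 degrees), centred within 18 mm; both at rest (x of tray in the frame of rack between -0.004 and 0.01 m and y of tray in the frame of rack between -0.008 and 0.008 m and angle between the x axis of tray and the x axis of rack, either way round below 0.08 rad and angle between tray's own z axis and vertical below 0.06 rad and x of bar in the frame of rack between -0.102 and -0.082 m and y of bar in the frame of rack between -0.018 and 0.018 m and angle between the y axis of bar and the y axis of rack, either way round below 0.1 rad and angle between bar's own z axis and vertical below 0.1 rad and linear speed of each of tray, bar below 0.02 m/s and ((horizontal distance between unit_low and bay below 0.05 m and z of tray in the frame of rack between 0.045 and 0.055 m and z of bar in the frame of rack between 0.045 and 0.055 m) or (horizontal distance between unit_mid and bay below 0.05 m and z of tray in the frame of rack between 0.095 and 0.105 m and z of bar in the frame of rack between 0.095 and 0.105 m) or (horizontal distance between unit_tall and bay below 0.05 m and z of tray in the frame of rack between 0.145 and 0.155 m and z of bar in the frame of rack between 0.145 and 0.155 m)) and x of tray_panel in the frame of rack below -0.05 m); the robot touches nothing.
It fails at once if the tray is tipped more than 23 degrees (angle between tray's own z axis and vertical above 0.4 rad).
It fails at once if a unit is shifted more than 20 mm or tipped (distance of any of unit_low, unit_mid, unit_tall from where it was at the start of the episode above 0.02 m or angle between any of unit_low, unit_mid, unit_tall's own z axis and vertical above 0.2 rad).
It fails at once if the flask is shifted more than 20 mm or tipped (distance of flask from where it was at the start of the episode above 0.02 m or angle between flask's own z axis and vertical above 0.2 rad).
It fails at once if the mug is shifted more than 20 mm or tipped (distance of mug from where it was at the start of the episode above 0.02 m or angle between mug's own z axis and vertical above 0.2 rad).
It also fails if it takes over 59 s, if anything falls off the work surface, if the arm or the gripper's body presses on something with over 40 N, if the wrist force passes 120 N, or if a joint passes its speed limit or range.

## Working session

There is one attempt and no reset: what is moved stays moved. The work goes in short steps, Python scripts to look and compute and a shell command to move; the robot and the scene stay as the last step left them, time stands still between calls to the robot, and variables do not carry over. Pictures are saved under pics/ and viewed, at most 10 in all, crops included, and the job is handed in when it is done.

```bash
mkdir -p pics
cat > h.py <<'E'
import numpy as np, cv2
from workcell import env
def cap(n, tag):
    c=env.capture(n); cv2.imwrite(f'pics/{tag}.png', c['pixels'][:,:,::-1]); np.savez(f'{tag}.npz',**c); return c
def world(c):
    z=c['z_map']; K=c['camera_matrix']; v,u=np.indices(z.shape)
    P=np.stack([(u-K[0,2])/K[0,0]*z,(v-K[1,2])/K[1,1]*z,z],-1)
    W=(P-c['t'])@c['R']; W[z==0]=np.nan; return W
def load(tag): return dict(np.load(f'{tag}.npz'))
E
python3 -c "
from h import *
for n in ('top','scene'):
    c=cap(n,n+'0'); print(n,c['R'].round(3).tolist(),c['t'].round(3))
s=env.get_state();print(s['t'],s['tool_pos'],s['ee_rot'])"
```

```text
top [[-0.019, -1.0, 0.009], [-0.995, 0.018, -0.094], [0.094, -0.011, -0.996]] [0.01  0.549 1.238]
scene [[0.482, 0.876, -0.02], [0.481, -0.284, -0.829], [-0.732, 0.39, -0.558]] [-0.266 -0.141  1.882]
0.1 [ 0.18732792 -0.56934882  0.22190513] [-8.19079055e-04  9.87400962e-01  1.58236105e-01 -6.00082514e-05]
```

View pics/top0.png

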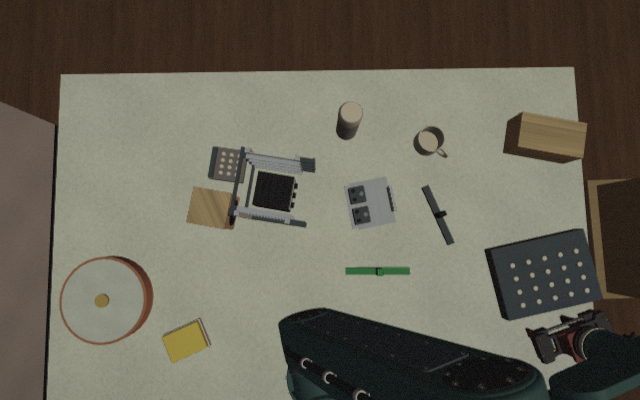

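View pics/scene0.png

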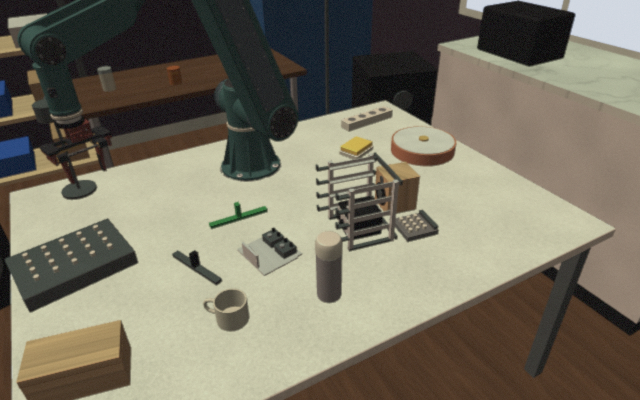

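The top picture shows the rack at about (275,190) with its front facing right (world -y) and the black amplifier inside, so I need pair 2. The tray is at (370,203) with its panel at (391,198), and the steel bar is at (437,214). The scene picture agrees.

```bash
cat > m.py <<'E'
from h import *
def rect(P):
    (c,s,a)=cv2.minAreaRect((P[:,:2]*1000).astype(np.float32)); return np.round(c,1),np.round(s,1),round(a,2)
for tag in('top0','scene0'):
    W=world(load(tag)); px=load(tag)['pixels'].astype(int)
    print(tag)
    if tag=='top0':
        def q(n,b,zl,zh):
            S=W[b[1]:b[3],b[0]:b[2]].reshape(-1,3); S=S[(S[:,2]>zl)&(S[:,2]<zh)]
            if len(S)>5: print(n,len(S),rect(S),np.median(S[:,2]).round(4))
        q('rack top',(205,130,330,240),.185,.23)
        q('rack top high',(205,130,330,240),.207,.23)
        q('unit',(245,160,305,218),.06,.095)
        q('unitbox',(180,180,240,235),.1,.16)
        q('tray',(335,165,405,240),.002,.012)
        q('tray all',(335,165,405,240),.002,.06)
        q('panel',(335,165,405,240),.047,.06)
        q('pedals',(335,165,405,240),.03,.045)
        q('bar',(415,178,460,250),.009,.02)
        q('grip',(415,178,460,250),.05,.07)
        q('flask',(325,95,370,145),.17,.21)
        q('mug',(405,120,455,165),.05,.08)
        q('green',(340,260,415,280),.005,.08)
W=world(load('scene0')).reshape(-1,3)
R=W[(W[:,2]>.19)&(W[:,2]<.23)&(W[:,0]>.35)&(W[:,0]<.75)&(abs(W[:,1]-.17)<.2)]
print('scene rack',len(R),rect(R))
E
python3 m.py
```

```text
top0
rack top 1276 (array([565.2, 133.3]), array([202.6, 186.1]), 79.96) 0.2027
rack top high 543 (array([565.2, 133.3]), array([202.6, 186.1]), 79.97) 0.2144
unit 1326 (array([560.9, 144.6]), array([147.2, 164.9]), 82.59) 0.0857
unitbox 1470 (array([516.4, 322.7]), array([114.1, 104.2]), 78.82) 0.1358
tray 1837 (array([ 533.5, -154.9]), array([222.6, 238.1]), 88.74) 0.0045
tray all 2509 (array([ 533.5, -154.9]), array([222.6, 238.1]), 88.74) 0.0056
panel 72 (array([ 541.8, -218.3]), array([78.9,  9. ]), 9.99) 0.0518
pedals 373 (array([ 530.6, -154.7]), array([115.8, 123.8]), 11.05) 0.033
bar 405 (array([ 488.9, -368.1]), array([198.8,  24.1]), 21.75) 0.0138
grip 45 (array([ 489.2, -367.5]), array([15.8, 22.9]), 23.91) 0.0614
flask 491 (array([768.2, -83.6]), array([67.7, 65.1]), 88.98) 0.1936
mug 234 (array([ 715.1, -343.6]), array([98.8, 83.1]), 10.9) 0.0631
green 482 (array([ 320.2, -172.4]), array([229.6,  56. ]), 87.28) 0.0143
scene0
scene rack 1018 (array([566.3, 133.4]), array([203.9, 197.6]), 79.56)
```

```bash
cat > m2.py <<'E'
from h import *
from m import rect
a=np.deg2rad(80); ex=np.array([np.cos(a),np.sin(a)]); ey=np.array([-ex[1],ex[0]])
for tag,b in(('top0',(205,130,330,240)),('scene0',(300,140,410,260))):
    W=world(load(tag))[b[1]:b[3],b[0]:b[2]].reshape(-1,3)
    S=W[(W[:,2]>.207)&(W[:,2]<.23)]; S2=W[(W[:,2]>.19)&(W[:,2]<.23)]
    for n,T in(('hi',S),('all',S2)):
        d=T[:,:2]-[.565,.133]; x=d@ex*1000; y=d@ey*1000
        k=(abs(x)<140)&(abs(y)<110); x,y=x[k],y[k]
        print(tag,n,'x',np.percentile(x,[0,1,99,100]).round(1),'y',np.percentile(y,[0,1,99,100]).round(1))
        print(np.histogram2d(x,y,[np.arange(-130,131,10),[-110,-77,-60,60,77,110]])[0].astype(int).T.tolist())
        for s in(-1,1): 
            m=(s*y>75)&(abs(x)<100); p=np.polyfit(x[m],y[m],1); print(s,'slope deg',np.rad2deg(np.arctan(p[0])).round(2),'mean y',y[m].mean().round(1), 'outer',np.percentile(s*y[m],98).round(1))
E
python3 m2.py | grep -v '^\(rack\|unit\|tray\)'
```

```text
top0
panel 72 (array([ 541.8, -218.3]), array([78.9,  9. ]), 9.99) 0.0518
pedals 373 (array([ 530.6, -154.7]), array([115.8, 123.8]), 11.05) 0.033
bar 405 (array([ 488.9, -368.1]), array([198.8,  24.1]), 21.75) 0.0138
grip 45 (array([ 489.2, -367.5]), array([15.8, 22.9]), 23.91) 0.0614
flask 491 (array([768.2, -83.6]), array([67.7, 65.1]), 88.98) 0.1936
mug 234 (array([ 715.1, -343.6]), array([98.8, 83.1]), 10.9) 0.0631
green 482 (array([ 320.2, -172.4]), array([229.6,  56. ]), 87.28) 0.0143
scene0
scene rack 1018 (array([566.3, 133.4]), array([203.9, 197.6]), 79.56)
top0 hi x [-100.9  -99.8  101.   101.6] y [-93.3 -92.2  92.3  92.9]
[[0, 0, 2, 10, 0, 0, 3, 22, 9, 4, 6, 4, 5, 5, 7, 3, 5, 5, 4, 7, 17, 19, 19, 3, 0, 0], [0, 0, 0, 0, 0, 0, 0, 0, 0, 0, 0, 0, 0, 0, 0, 0, 0, 0, 0, 0, 0, 6, 24, 3, 0, 0], [0, 0, 0, 0, 0, 0, 0, 0, 0, 0, 0, 0, 0, 0, 0, 0, 0, 0, 0, 0, 0, 0, 148, 18, 0, 0], [0, 0, 0, 0, 0, 0, 0, 0, 0, 0, 0, 0, 0, 0, 0, 0, 0, 0, 0, 0, 0, 5, 25, 3, 0, 0], [0, 0, 3, 10, 0, 0, 3, 21, 10, 3, 5, 4, 5, 4, 5, 5, 3, 5, 4, 4, 16, 19, 20, 3, 0, 0]]
-1 slope deg 0.34 mean y -83.1 outer 92.5
[... 1122 characters left out ...]
1, 0, 0]]
-1 slope deg -0.01 mean y -85.4 outer 95.7
1 slope deg -0.65 mean y 80.4 outer 91.5
scene0 all x [-101.9 -100.2  101.   102.3] y [-99.4 -95.6  90.5  98.1]
[[0, 0, 9, 25, 14, 16, 24, 33, 18, 14, 18, 19, 16, 18, 18, 17, 15, 15, 17, 16, 36, 31, 24, 3, 0, 0], [0, 0, 0, 0, 0, 0, 2, 2, 0, 1, 0, 1, 0, 0, 0, 0, 0, 0, 0, 1, 0, 3, 11, 3, 0, 0], [0, 0, 0, 0, 0, 0, 0, 0, 0, 0, 0, 0, 0, 0, 0, 0, 0, 0, 0, 0, 0, 0, 119, 8, 0, 0], [0, 0, 0, 2, 1, 1, 6, 10, 14, 9, 13, 11, 12, 14, 14, 10, 11, 11, 11, 12, 10, 21, 12, 3, 0, 0], [0, 0, 5, 18, 11, 11, 15, 23, 13, 9, 9, 13, 10, 6, 7, 13, 7, 13, 10, 11, 13, 17, 8, 1, 0, 0]]
-1 slope deg 0.61 mean y -85.7 outer 95.9
1 slope deg -1.06 mean y 80.5 outer 91.6
```

```bash
python3 -m crank '[[0,0,0,8.2],[0.0456,-0.0316,0,0],[0.0456,-0.0316,0,0],[0.0456,-0.0316,0,0],[0.0456,-0.0316,0,0],[0.0456,-0.0316,0,0],[0.0456,-0.0316,0,0],[0.0456,-0.0316,0,0],[0.0456,-0.0316,0,0],[0.0456,-0.0316,0,0]]' 100
python3 -m crank '[[0,0,0.02,0],[0,0,0,0]]'
cat > wr.py <<'E'
import sys; from h import *
def rect(P):
    (c,s,a)=cv2.minAreaRect((P[:,:2]*1000).astype(np.float32)); return np.round(c,1),np.round(s,1),round(a,2)
if __name__=='__main__':
    s=env.get_state(); q=s['ee_rot']; print(s['t'],s['tool_pos'].round(4) if hasattr(s['tool_pos'],'round') else s['tool_pos'],'toolx deg',np.rad2deg(2*np.arctan2(q[2],q[1])).round(2))
    c=cap('wrist',sys.argv[1]); W=world(c)
    if len(sys.argv)>2:
        x0,x1,y0,y1,z0,z1=map(float,sys.argv[2].split(','))
        S=W.reshape(-1,3); S=S[(S[:,0]>x0)&(S[:,0]<x1)&(S[:,1]>y0)&(S[:,1]<y1)&(S[:,2]>z0)&(S[:,2]<z1)]
        print(len(S),rect(S),np.median(S[:,2]))
E
python3 wr.py w1 .45,.65,-.3,-.1,.046,.06
```

```text
t: 1.35
tool_pos: [0.5431, -0.217, 0.2224]
ee_rot: [-0.0, 0.996, 0.087, -0.0]
contact_force: [0.3, -0.9, 0.3]
opening: 1.001
grip_force: 0.0
t: 1.6
tool_pos: [0.5411, -0.2171, 0.2009]
ee_rot: [-0.001, 0.996, 0.088, -0.002]
contact_force: [-0.2, 0.1, 0.2]
opening: 1.0
grip_force: 0.0
1.6 [ 0.5411 -0.2171  0.2009] toolx deg 10.09
669 (array([ 540.5, -217.9]), array([79.8,  6.8]), 10.25) 0.05146959351070154
```

View pics/w1.png

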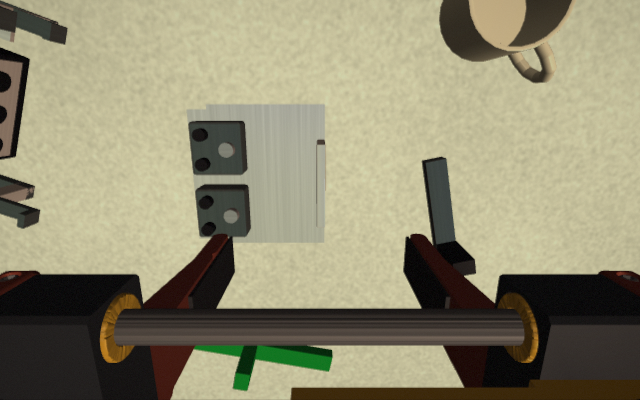

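The wrist view shows the panel at (321,183), between the fingers and parallel to the pads. The gripper body's long side runs along tool y. Next I descend and pinch.

```bash
python3 -m crank '[[0,0.001,0.045,0],[0,0,0.045,0],[0,0,0.045,0],[0,0,0.04,0],[0,0,0.012,0],[0,0,0,0]]'
python3 -m crank '[[0,0,0,0],[0,0,0,0],[0,0,0,0],[0,0,0,0],[0,0,0,0],[0,0,0,0]]' 0 50
```

```text
t: 2.4
tool_pos: [0.5422, -0.2201, 0.0159]
ee_rot: [-0.0, 0.996, 0.087, -0.0]
contact_force: [1.2, 0.5, 0.4]
opening: 1.001
grip_force: 0.0
t: 3.15
tool_pos: [0.5423, -0.2195, 0.0156]
ee_rot: [-0.0, 0.996, 0.087, -0.0]
contact_force: [-0.3, -0.4, 0.3]
opening: 0.355
grip_force: 0.0
```

```bash
python3 -m crank '[[0,0,0,0],[0,0,0,0],[0,0,0,0],[0,0,0,0],[0,0,0,0]]'
python3 -m crank '[[0,0,-0.01,0],[0,0,-0.03,0],[0,0,-0.03,0],[0,0,-0.03,0],[0,0,0,0]]'; python3 wr.py w2 .45,.65,-.32,-.1,.136,.165
```

```text
t: 3.78
tool_pos: [0.5423, -0.2193, 0.0156]
ee_rot: [-0.0, 0.996, 0.087, -0.0]
contact_force: [-0.1, 0.9, -0.7]
opening: 0.086
grip_force: 50.0
t: 4.4
tool_pos: [0.5442, -0.2207, 0.1182]
ee_rot: [0.002, 0.996, 0.087, 0.002]
contact_force: [0.9, -0.1, -3.8]
opening: 0.087
grip_force: 50.0
4.4 [ 0.5442 -0.2207  0.1182] toolx deg 10.01
7894 (array([ 526.6, -167.9]), array([106.2, 134. ]), 3.64) 0.14361375972031298
```

```bash
cat > tr.py <<'E'
import sys
from wr import *
tag=sys.argv[1]
s=env.get_state(); q=s['ee_rot']; a=2*np.arctan2(q[2],q[1]); p=np.array(s['tool_pos'])
print(s['t'],p.round(4),'toolx',np.rad2deg(a).round(2))
if len(sys.argv)>2: c=cap('wrist',tag)
else: c=load(tag)
W=world(c).reshape(-1,3); d=W[:,:2]-p[:2]
tx=np.array([np.cos(a),np.sin(a)]); ty=np.array([np.sin(a),-np.cos(a)])
u=d@tx; v=-d@ty; z=W[:,2]-p[2]   # v = along tray x from panel, u = tray -y
m=(v>.02)&(v<.065)&(abs(u)<.07)&(abs(z+.0105)<.012)
A=np.c_[u[m],v[m],np.ones(m.sum())]; k=np.linalg.lstsq(A,z[m],rcond=None)[0]
print(m.sum(),'tilt deg (u,v)',np.rad2deg(k[:2]).round(2),'plate top z at panel',(k[2]+p[2]).round(4))
m2=(abs(v)<.012)&(abs(u)<.06)&(z>.025)&(z<.045)
print('panel u range',np.percentile(u[m2],[1,99]).round(4), 'v',np.median(v[m2]).round(4))
m3=(v>-.01)&(v<.12)&(abs(u)<.1)&(abs(z-(k[0]*u+k[1]*v+k[2]))<.004)
print('plate u range',np.percentile(u[m3&(v>.02)&(v<.1)],[.5,99.5]).round(4))
E
python3 tr.py w2
```

```text
4.45 [ 0.543  -0.22    0.1165] toolx 10.01
13663 tilt deg (u,v) [ 0.2  -0.14] plate top z at panel 0.1071
panel u range [-0.0389  0.0398] v -0.0001
plate u range [-0.0211  0.0744]
```

```bash
python3 -m crank '[[0,0,-0.002,10],[0,0,0,10],[-0.013,-0.043,0,0],[-0.013,-0.043,0,0],[-0.013,-0.043,0,0],[0,0,0,0],[0,0,0,0]]'; python3 tr.py w3 1
python3 - <<'E'
from wr import *
O=np.array([.5674,.1468]);a=np.deg2rad(80);ex=np.array([np.cos(a),np.sin(a)]);ey=np.array([-ex[1],ex[0]])
W=world(load('w3')).reshape(-1,3); d=W[:,:2]-O; x=d@ex;y=d@ey;z=W[:,2]
# rail/hook heights and lateral edges seen by the wrist camera
for n,zl,zh in(('p2',.09,.115),('p3',.14,.165),('p4',.19,.22)):
    for s in(-1,1):
        m=(x>-.12)&(x<.08)&(s*y>.055)&(s*y<.11)&(z>zl)&(z<zh)
        if m.sum()>20: print(n,s,m.sum(),'y',np.percentile(s*y[m],[1,99]).round(4),'x',np.percentile(x[m],[1,99]).round(4),'z',np.percentile(z[m],[5,50,95]).round(4))
p=np.array(env.get_state()['tool_pos'])[:2]-O; print('tcp in rack',p@ex,p@ey)
E
```

```text
t: 5.32
tool_pos: [0.5257, -0.0857, 0.1166]
ee_rot: [0.0, 0.996, -0.087, -0.001]
contact_force: [1.1, 0.1, -2.2]
opening: 0.09
grip_force: 50.0
5.325 [ 0.5257 -0.0857  0.1166] toolx -9.93
13926 tilt deg (u,v) [-0.19  0.  ] plate top z at panel 0.1056
panel u range [-0.0396  0.0387] v 0.0001
plate u range [-0.0225  0.0732]
p2 -1 3676 y [0.0565 0.0916] x [-0.1193 -0.0744] z [0.0971 0.1033 0.1118]
p2 1 720 y [0.0737 0.0942] x [-0.1155 -0.0724] z [0.0943 0.1007 0.1122]
tcp in rack -0.23672880076991284 0.0003228025037355755
```

View pics/w3.png

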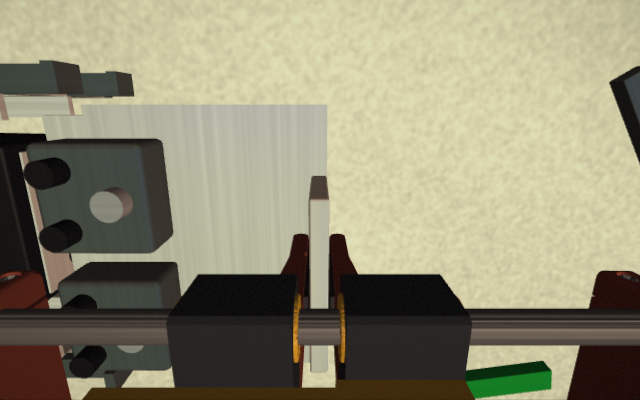

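The view shows the tray held level in front of the rack, with its leading edge at the rails at left (about (45,110)) and the near hook at (60,80). Height and alignment look right, so I'll insert slightly raised and watch the force.

```bash
python3 -m crank '[[0,0,-0.003,0],[0,-0.015,0,0],[0,-0.02,0,0],[0,-0.02,0,0],[0,-0.02,0,0],[0,0,0,0]]'; python3 -m crank '[[0,-0.02,0,0],[0,-0.02,0,0],[0,-0.02,0,0],[0,-0.015,0,0],[0,0,0,0]]'
python3 tr.py w4 1
```

```text
t: 6.12
tool_pos: [0.5395, -0.0103, 0.1207]
ee_rot: [-0.0, 0.996, -0.086, -0.0]
contact_force: [0.1, -0.1, -3.4]
opening: 0.089
grip_force: 50.0
t: 6.75
tool_pos: [0.5525, 0.0633, 0.1206]
ee_rot: [-0.0, 0.996, -0.086, 0.0]
contact_force: [-0.5, 0.2, -2.9]
opening: 0.092
grip_force: 50.0
6.75 [0.5525 0.0633 0.1206] toolx -9.88
11479 tilt deg (u,v) [-0.07  0.02] plate top z at panel 0.1096
panel u range [-0.0397  0.0387] v 0.0001
plate u range [-0.0282  0.0568]
```

```bash
python3 -m crank '[[0,-0.01,0,0],[0,-0.007,0.001,0],[0,0,0.002,0],[0,0,0.001,0],[0,0,0,0]]'; python3 -m crank '[[0,-0.002,0,0],[0,-0.002,0,0],[0,0,0,0]]'
```

```text
t: 7.42
tool_pos: [0.5551, 0.0785, 0.1165]
ee_rot: [0.0, 0.996, -0.087, -0.0]
contact_force: [0.2, 0.2, -3.2]
opening: 0.09
grip_force: 50.0
t: 7.8
tool_pos: [0.5561, 0.0829, 0.1167]
ee_rot: [-0.0, 0.996, -0.087, 0.0]
contact_force: [0.7, -0.8, -3.6]
opening: 0.088
grip_force: 50.0
```

```bash
python3 -m crank '[[0,-0.001,0.001,0],[0,-0.001,0.0,0],[0,0,0,0]]'; python3 -m crank '[[0,-0.001,0.0005,0],[0,-0.001,0,0],[0,0,0,0]]'
```

```text
t: 8.18
tool_pos: [0.5563, 0.0847, 0.1157]
ee_rot: [-0.0, 0.996, -0.087, -0.0]
contact_force: [0.7, -0.7, -2.9]
opening: 0.088
grip_force: 50.0
t: 8.55
tool_pos: [0.5564, 0.0848, 0.1157]
ee_rot: [0.001, 0.996, -0.087, -0.0]
contact_force: [-2.8, -9.1, 3.9]
opening: 0.089
grip_force: 50.0
```

```bash
python3 -m crank '[[0,0.001,0,0],[0,0,0,0],[0,0,0,0],[0,0,0,0],[0,0,0,0]]' 50; python3 -m crank '[[0,0,-0.02,0],[0,0,-0.05,0],[0,0,-0.05,0],[0,0,-0.05,0],[0,0,0,0]]'
python3 - <<'E'
from wr import *
O=np.array([.5674,.1468]);a=np.deg2rad(80);ex=np.array([np.cos(a),np.sin(a)]);ey=np.array([-ex[1],ex[0]])
c=cap('wrist','w5');W=world(c).reshape(-1,3); d=W[:,:2]-O; x=d@ex;y=d@ey;z=W[:,2]
m=(x>-.08)&(x<-.05)&(abs(y)<.06)&(z>.145)&(z<.16); print('panel',m.sum(),rect(W[m]),np.percentile(x[m],[2,50,98]).round(4),np.percentile(y[m],[1,99]).round(4),np.median(z[m]))
m=(x>-.055)&(x<0)&(abs(y)<.06)&(z>.095)&(z<.115); k=np.linalg.lstsq(np.c_[x[m],y[m],np.ones(m.sum())],z[m],rcond=None)[0]; print('plate',m.sum(),k.round(4))
for n,zl,zh in(('p4',.19,.23),):
    for s in(-1,1):
        m=(x>-.13)&(x<.11)&(s*y>.055)&(s*y<.11)&(z>zl)&(z<zh)
        if m.sum()>20: print(n,s,m.sum(),'y',np.percentile(s*y[m],[1,99]).round(4),'x',np.percentile(x[m],[1,99]).round(4))
E
```

```text
t: 9.18
tool_pos: [0.5566, 0.0858, 0.1152]
ee_rot: [-0.0, 0.996, -0.087, -0.0]
contact_force: [0.3, 0.5, -0.6]
opening: 0.5
grip_force: 0.0
t: 9.8
tool_pos: [0.5594, 0.0858, 0.2898]
ee_rot: [-0.001, 0.996, -0.087, 0.004]
contact_force: [0.9, -0.6, -0.7]
opening: 0.5
grip_force: 0.0
panel 733 (array([555. ,  85.2]), array([ 7.3, 79.5]), 79.97) [-0.0664 -0.0628 -0.0592] [-0.0379  0.0403] 0.151496027537796
plate 6006 [0.0011 0.0019 0.1047]
p4 -1 8694 y [0.0576 0.0915] x [-0.112   0.0863]
p4 1 1868 y [0.0669 0.0862] x [-0.1012 -0.021 ]
```

View pics/w5.png

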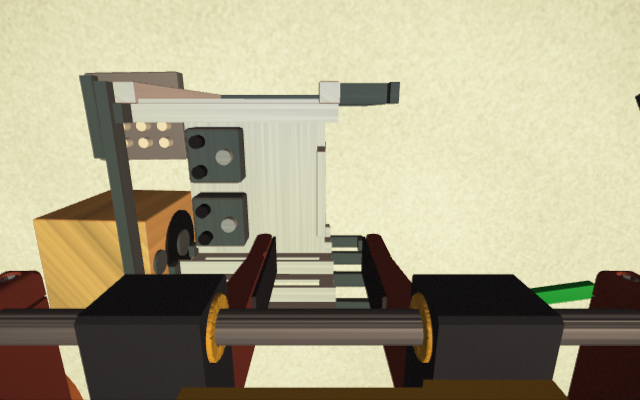

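The view shows the tray home and level (panel at (320,190)), with the fingers clear. Now the bar.

```bash
python3 -m crank '[[0,0,0,-10.2],[0,0,0,-10.2],[0,0,0,-10.2],[0,0,0,-10.2],[0,0,0,-10.2],[0,0,0,-10.2],[0,0,0,-10.2],[0,0,0,-10.2],[0,0,0,-10.2],[0,0,0,-10.2]]' 60; python3 -m crank '[[0,0,0,-10],[0,0,0,-9.7],[-0.0496,-0.0289,0,0],[-0.0496,-0.0289,0,0],[-0.0496,-0.0289,0,0],[-0.0496,-0.0289,0,0],[-0.0496,-0.0289,0,0],[-0.0496,-0.0289,0,0],[-0.0496,-0.0289,0,0],[-0.0496,-0.0289,0,0]]'
python3 -m crank '[[0,0,0.05,0],[0,0,0.05,0],[0,0,0,0]]'
python3 wr.py w6 .35,.63,-.5,-.25,.009,.02
python3 - <<'E'
from wr import *
W=world(load('w6')).reshape(-1,3)
S=W[(abs(W[:,0]-.489)<.04)&(abs(W[:,1]+.368)<.04)&(W[:,2]>.055)&(W[:,2]<.07)]
print(len(S),rect(S))
E
```

```text
t: 11.1
tool_pos: [0.5552, 0.0856, 0.2829]
ee_rot: [-0.001, 0.692, 0.721, -0.001]
contact_force: [-0.3, 0.5, -1.6]
opening: 0.6
grip_force: 0.0
t: 12.35
tool_pos: [0.4871, -0.3695, 0.2829]
ee_rot: [-0.002, 0.561, 0.828, 0.0]
contact_force: [0.5, -0.0, -0.2]
opening: 0.597
grip_force: 0.0
t: 12.72
tool_pos: [0.4849, -0.3654, 0.1796]
ee_rot: [-0.006, 0.561, 0.827, 0.001]
contact_force: [-0.7, -1.0, 0.8]
opening: 0.597
grip_force: 0.0
12.725 [ 0.4849 -0.3654  0.1796] toolx deg 111.68
4159 (array([ 488. , -368.3]), array([199.9,  22.6]), 22.17) 0.013267173757271579
504 (array([ 488. , -368.4]), array([15.5, 22.5]), 21.96)
```

View pics/w6.png

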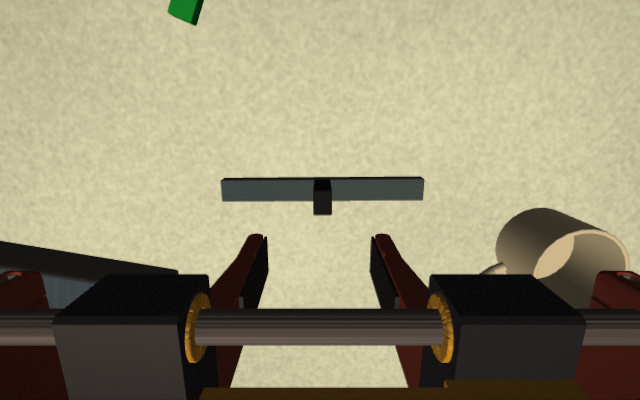

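The steel bar lies centred between the open fingers, its grip at (322,196).

```bash
python3 -m crank '[[0,0,0.04,0],[0,0,0,0],[0,0,0,0]]'
```

```text
t: 13.15
tool_pos: [0.4896, -0.3692, 0.1473]
ee_rot: [0.001, 0.561, 0.828, -0.0]
contact_force: [0.1, 0.2, -0.1]
opening: 0.603
grip_force: 0.0
```

```bash
python3 -m crank '[[0.001,-0.001,0.04,0],[0,0,0.04,0],[0,0,0.025,0],[0,0,0,0]]'; python3 -m crank '[[0,0,0,0],[0,0,0,0],[0,0,0,0],[0,0,0,0],[0,0,0,0],[0,0,0,0]]' 0 50
```

```text
t: 13.65
tool_pos: [0.4872, -0.3678, 0.0403]
ee_rot: [-0.0, 0.561, 0.828, 0.0]
contact_force: [-0.7, 0.6, 0.0]
opening: 0.598
grip_force: 0.0
t: 14.4
tool_pos: [0.4876, -0.3682, 0.0407]
ee_rot: [0.0, 0.561, 0.828, 0.0]
contact_force: [0.6, 1.4, 5.3]
opening: 0.181
grip_force: 50.0
```

```bash
python3 -m crank '[[0,0,-0.02,0],[0,0,-0.05,0],[0,0,-0.051,0],[0,0,0,7.9],[0,0,0,8],[0,0,0,8],[0,0,0,8],[0,0,0,0]]'; python3 -m crank '[[0.0494,-0.0015,0,0],[0.0494,-0.0015,0,0],[0.0494,-0.0015,0,0],[0.0494,-0.0015,0,0],[0.0494,-0.0015,0,0],[0.0494,-0.0015,0,0],[0.0494,-0.0015,0,0],[0,0,0,0],[0,0,0,0]]'
cat > b.py <<'E'
from wr import *
O=np.array([.5674,.1468]);a=np.deg2rad(80);ex=np.array([np.cos(a),np.sin(a)]);ey=np.array([-ex[1],ex[0]])
import sys
s=env.get_state();q=s['ee_rot'];p=np.array(s['tool_pos']);e=p[:2]-O;print(s['t'],'tcp rack',(e@ex).round(4),(e@ey).round(4),p[2].round(4),'toolx',np.rad2deg(2*np.arctan2(q[2],q[1])).round(2))
c=cap('wrist',sys.argv[1]);W=world(c).reshape(-1,3);d=W[:,:2]-O;x=d@ex;y=d@ey;z=W[:,2];v=x-e@ex;w=z-p[2]
m=(abs(v)<.03)&(abs(y)<.12)&(w>-.04)&(w<-.018)
if m.sum()>20:
    print('bar',m.sum(),'x',np.percentile(x[m],[1,99]).round(4),'y',np.percentile(y[m],[.5,99.5]).round(4),'top z',np.percentile(z[m],[5,50,95]).round(4))
    print('roll slope',np.polyfit(y[m],z[m],1)[0].round(4),'yaw slope',np.polyfit(y[m],x[m],1)[0].round(4))
E
python3 b.py w7
```

```text
t: 15.4
tool_pos: [0.4867, -0.3676, 0.1605]
ee_rot: [-0.001, 0.767, 0.642, -0.0]
contact_force: [-0.5, 0.1, -1.3]
opening: 0.175
grip_force: 50.0
t: 16.52
tool_pos: [0.5378, -0.0261, 0.161]
ee_rot: [0.0, 0.766, 0.643, -0.0]
contact_force: [1.0, -0.1, -1.1]
opening: 0.178
grip_force: 50.0
16.525 tcp rack -0.1754 -0.0009 0.161 toolx 79.96
bar 11990 x [-0.1865 -0.1649] y [-0.0988  0.0985] top z [0.1248 0.1334 0.1346]
roll slope 0.0026 yaw slope 0.0003
```

View pics/w7.png

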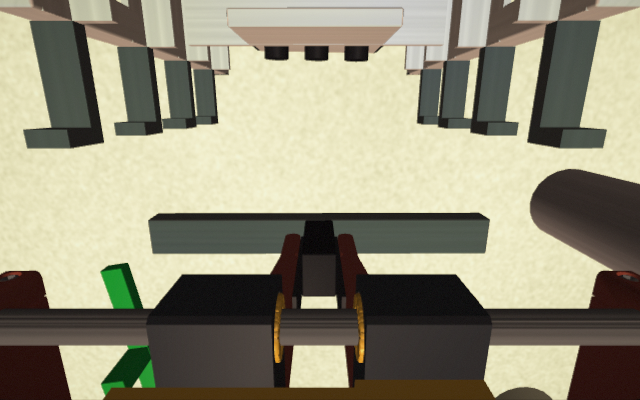

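The bar is level and square in front of the hooks, spanning columns 150 to 488. Moving it in now between the second and third hook arms.

```bash
python3 -m crank '[[0.02,0,0,0],[0.02,0,0,0],[0.02,0,0,0],[0.0235,0,0,0],[0,0,0,0],[0,0,0,0]]'; python3 b.py w8
```

```text
t: 17.32
tool_pos: [0.5527, 0.0567, 0.1611]
ee_rot: [0.0, 0.767, 0.642, -0.0]
contact_force: [0.5, 0.0, -1.6]
opening: 0.178
grip_force: 50.0
17.325 tcp rack -0.0913 -0.0012 0.1611 toolx 79.87
bar 9658 x [-0.1026 -0.0809] y [-0.0814  0.0836] top z [0.125  0.1335 0.1348]
roll slope 0.0023 yaw slope 0.0012
```

```bash
python3 -m crank '[[0,0,0.006,0],[0,0,0.006,0],[0,0,0.004,0],[0,0,0.002,0],[0,0,0,0]]'; python3 -m crank '[[0,0,0.001,0],[0,0,0,0]]';  python3 -m crank '[[0,0,0.001,0],[0,0,0,0]]'
```

```text
t: 18.0
tool_pos: [0.5527, 0.0564, 0.143]
ee_rot: [-0.0, 0.767, 0.641, -0.0]
contact_force: [0.6, 1.4, -1.7]
opening: 0.178
grip_force: 50.0
t: 18.25
tool_pos: [0.5529, 0.0564, 0.1423]
ee_rot: [0.0, 0.767, 0.642, 0.0]
contact_force: [-0.6, 0.4, -1.9]
opening: 0.177
grip_force: 50.0
t: 18.5
tool_pos: [0.5528, 0.0564, 0.1411]
ee_rot: [-0.0, 0.767, 0.641, 0.0]
contact_force: [-0.7, -0.4, -0.7]
opening: 0.181
grip_force: 50.0
```

```bash
python3 -m crank '[[0,0,0.0007,0],[0,0,0,0]]';  python3 -m crank '[[0,0,0.0005,0],[0,0,0,0]]'
```

```text
t: 18.75
tool_pos: [0.5529, 0.0565, 0.1407]
ee_rot: [0.0, 0.767, 0.642, 0.0]
contact_force: [-0.9, 1.2, 1.2]
opening: 0.18
grip_force: 50.0
t: 19.0
tool_pos: [0.5529, 0.0565, 0.1407]
ee_rot: [0.0, 0.767, 0.642, 0.0]
contact_force: [-2.5, 0.4, 6.4]
opening: 0.178
grip_force: 50.0
```

Contact, so the bar rests in the hooks. I'll release, rise clear and check.

```bash
python3 -m crank '[[0,0,0,0],[0,0,0,0],[0,0,0,0],[0,0,0,0]]' 45; python3 -m crank '[[0,0,-0.02,0],[0,0,-0.04,0],[0,0,-0.05,0],[-0.03,0,-0.03,0],[-0.04,0,0,0],[-0.04,0,0,0],[0,0,0,0],[0,0,0,0]]'
python3 - <<'E'
from wr import *
O=np.array([.5674,.1468]);a=np.deg2rad(80);ex=np.array([np.cos(a),np.sin(a)]);ey=np.array([-ex[1],ex[0]])
c=cap('wrist','w9');W=world(c).reshape(-1,3);d=W[:,:2]-O;x=d@ex;y=d@ey;z=W[:,2]
def f(n,b,zl,zh):
    m=(x>b[0])&(x<b[1])&(y>b[2])&(y<b[3])&(z>zl)&(z<zh)
    if m.sum()>10: print(n,m.sum(),'x',np.percentile(x[m],[1,99]).round(4),'y',np.percentile(y[m],[1,99]).round(4),'z',np.median(z[m]).round(4),'slopes z/y,x/y',np.polyfit(y[m],z[m],1)[0].round(4),np.polyfit(y[m],x[m],1)[0].round(4))
f('bar',(-.12,-.07,-.075,.075),.108,.12); f('grip',(-.12,-.073,-.03,.03),.155,.17); f('panel',(-.072,-.05,-.06,.06),.146,.157)
f('bar ends',(-.12,-.07,-.11,.11),.109,.118)
E
```

```text
t: 19.5
tool_pos: [0.5528, 0.0564, 0.1399]
ee_rot: [-0.0, 0.767, 0.642, -0.0]
contact_force: [0.2, -0.7, 0.2]
opening: 0.449
grip_force: 0.0
t: 20.5
tool_pos: [0.5334, -0.0515, 0.2799]
ee_rot: [-0.0, 0.767, 0.641, 0.0]
contact_force: [-0.7, -0.6, -0.1]
opening: 0.452
grip_force: 0.0
bar 3926 x [-0.1033 -0.0816] y [-0.0736  0.0737] z 0.1135 slopes z/y,x/y 0.0008 0.0003
grip 660 x [-0.1033 -0.0814] y [-0.0084  0.007 ] z 0.1614 slopes z/y,x/y 0.0036 -0.0229
panel 1314 x [-0.0671 -0.0593] y [-0.037   0.0407] z 0.1514 slopes z/y,x/y -0.0001 0.0014
bar ends 4816 x [-0.1134 -0.0749] y [-0.0844  0.0876] z 0.1134 slopes z/y,x/y 0.0007 0.0001
```

View pics/w9.png

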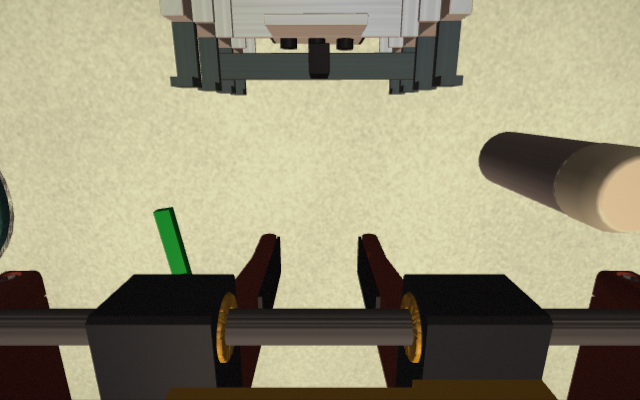

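The picture shows the bar lying level in both second-pair hooks (row 65, columns 220 to 415), grip up at (319,60), in front of the tray panel. The robot is clear, so I'm handing in.

```bash
python3 -c "
from workcell import env
print(env.sign_off())"
```

```text
the job is handed in; nothing more can be done
None
```

The job is handed in; no verdict came back. By the last camera check, the tray is fully home and level on rail pair 2 above the amplifier, and the bar lies centred, grip up, in that pair's hooks.

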